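# Clip the chuck key onto the eye of its post

## Task

Draw the chuck key that has the snap hook out of the wooden block and press the gate of its hook against the front bar of the steel eye on the post until the bar is inside and the gate springs shut behind it. Then tug the key straight back, away from the post, with a firm 10 N to prove that the hook holds, and leave the key hanging on the eye, let go and still. Never load the eye with more than 20 N, and leave the other things on the bench where they are.

Things in the scene. Friction and masses are not known exactly. Their poses are not given: they have to be found in the camera images.
- key_tab (a point): Centre of the grip tab on top of the chuck key with the snap hook. z runs up the key, x out of the hook's mouth, y across the flat hook. The tab is 22 (x) x 12 (y) mm, from 27 mm below this point to 23 mm above it, and can be gripped either way. The key's foot is 155 mm below.
- key: That key: bare steel, one piece, 178 mm long, 0.19 to 0.30 kg, upright in one hole of the block. Origin at the foot; axes as key_tab. 12 mm square shank to z = 59 mm, a boss to 73, then the hook, 10 mm thick (y) and open inside from x = -11 (spine) to +11 (nose). The nose, 6 mm thick, reaches down to z = 103. Mouth on the +x side between boss and nose, closed by the gate.
- key_mouth (a point): Middle of the mouth, on the gate's outer face: x = 11, z = 92 mm in the key's frame (63 mm below key_tab). Here the bar should meet the gate; it then passes 7 mm below the nose. Axes as key_tab.
- key_roof (a point): Where the axis of an 8 mm bar lies when the key hangs on it: in the hook's roof, a shallow inverted V, at x = 0, z = 120 mm in the key's frame (35 mm below key_tab). Axes as key_tab.
- gate (a joint): Angle of the hook's sprung gate: 0 shut, 0.55 rad (stop) when pushed fully in. Hinged on the boss 22 mm below key_mouth, 38 mm long, free end up behind the nose: it cannot open outwards. Takes about 2.5 N at key_mouth to start, 6 N fully in. Press the bar in about 10 mm (gate past 0.35), then lower the key some 25 mm: the bar rides up off the gate's end and the gate snaps shut.
- eye: The eye: a rigid level loop of 8 mm round steel, its two legs held in the head of a fixed grey post. Origin: middle of its front bar, on the axis, 190 mm above the bench. The bar runs along y, 44 mm clear between the legs; x points level from bar to post, so the hook is pressed on along +x. Legs at least 40 mm clear. Post nowhere higher than 4 mm above this point, foot plate 12 mm thick.
- eye_leg (a point): Point on the eye's axis of symmetry, 20 mm behind the front bar (x), level with it. The legs slide along x in the post's head with end play of a centimetre or two (not measured) between hard stops; about 1.2 N slides it. Where in its play the eye stands at the start is not known: it gives way until a stop takes the load, both when pressed and when tugged.
- block: Fixed wooden key block, 90 x 150 x 50 mm, origin at the centre of its underside. Two square holes 15 mm wide and 42 mm deep at y = -45 and +45 mm; either may hold the key.
- tee_key: Bystander: a plain T-handled chuck key standing in the block's other hole, its handle 70 mm long along its x, 110 mm above its foot (the origin).
- mallet: Bystander: round turned mallet standing on its head, 205 mm high, 72 mm across; origin at its foot.
- blank_center (a point): Bystander: centre of a round wooden spindle blank lying on the bench, 40 x 220 mm.
- bowl: Bystander: turned wooden bowl, 124 mm across, 50 mm high.
- wax: Bystander: wax jar, 60 mm across, 70 mm high.
- driver: Bystander: screwdriver lying on the bench.
- faceplate: Bystander: aluminium ring plate, 90 mm across, 12 mm thick.
- pawn: Bystander: small turned pawn, 48 mm across, 82 mm high.
Things that resemble listed ones, but are neither listed nor needed, are in the scene too. What is shaped like the part that bears eye but green is not meant.

How it is judged:
On the way, in this order (a step that is already met when the one before it is completed fails the run):
1. the hooked key is lifted clear of the block (height (world z) of key above 0.055 m), for 0.1 s.
2. the gate is pushed in by the eye's bar at the mouth (value of joint gate above 0.12 rad and contact force between key and eye above 1 N and z of eye in the frame of key_tab between -0.082 and -0.045 m and x of eye in the frame of key_tab between -0.012 and 0.016 m), for 0.05 s.
3. the bar is inside the hook above the gate, the gate has sprung shut, and the bar is not yet loaded (under 5 N) (x of eye in the frame of key_tab between -0.012 and 0.0095 m and y of eye in the frame of key_tab between -0.025 and 0.025 m and z of eye in the frame of key_tab between -0.046 and -0.029 m and value of joint gate below 0.05 rad and contact force between key and eye below 5 N), for 0.06 s.
4. the key is tugged straight back: the bar bears on the inside of the nose or gate with more than 7 N (x of eye in the frame of key_tab between 0.004 and 0.0105 m and z of eye in the frame of key_tab between -0.082 and -0.029 m and value of joint gate below 0.05 rad and contact force between key and eye above 7 N), for 0.2 s.
At the end, for the whole second after the job is handed in: the key hangs by its hook on the eye's front bar (bar in the hook's roof within 5 mm in height), gate shut (under 0.05 rad), upright within 0.25 rad, let go and still (under 0.03 m/s) (x of eye in the frame of key_tab between -0.012 and 0.0095 m and y of eye in the frame of key_tab between -0.025 and 0.025 m and z of eye in the frame of key_tab between -0.046 and -0.029 m and value of joint gate below 0.05 rad and z of eye in the frame of key_tab above -0.04 m and angle between key's own z axis and vertical below 0.25 rad and linear speed of key below 0.03 m/s and angular speed of key below 0.3 rad/s and contact force between key and eye above 0.5 N); the robot touches nothing.
It fails at once if the key loads the eye with more than 20 N (contact force between key and eye above 20 N).
It fails at once if a bystander is moved more than 40 mm (distance of any of tee_key, mallet, blank_center, bowl, wax, driver, faceplate, pawn from where it was at the start of the episode above 0.04 m).
It fails at once if the other key is lifted or tipped (angle between tee_key's own z axis and vertical above 0.3 rad).
It fails at once if the fingers or arm press on the eye with more than 15 N (contact force between any of the fingers, the arm and eye above 15 N).
It also fails if it takes over 61 s, if anything falls off the work surface, if the arm or the gripper's body presses on something with over 40 N, if the wrist force passes 120 N, or if a joint passes its speed limit or range.

## Robot

A 6-joint arm with a two-finger parallel gripper is mounted at the origin on the work surface. World frame = base frame: x ahead of the robot, y to its left, z up, the work surface at z = 0. Lengths are in m, angles in rad, forces in N, time in s.
With the tool pointing down it reaches from about 0.35 to 0.775 m from the base axis. Payload 7.3 kg.
Tool frame: the origin (TCP) lies midway between the tips of the shut fingers; the grasp point (between the pads) lies 19 mm behind it (robot.grasp_offset is the z of the grasp point in the tool frame, in m); z points along the fingers, y is the direction in which the jaws open and shut (so a half turn about z gives the same grasp; the last joint's range is limited). The gripper opens to 92 mm and grips with 3 to 60 N. Pads are 19 mm wide; open, the fingers measure 130 mm over their backs; the gripper's body (75 mm by 190 mm) begins 47 mm behind the grasp point.
Start: joints at [-1.427, 0.342, 1.524, -0, 1.275, -0.146], TCP at [0.15, -0.503, 0.227] pointing down, gripper open.
Joint ranges: [-2.53, 2.53], [-0.77, 2.02], [0.04, 2.7], [-1, 4.14], [0.28, 2.66], [-3.11, 3.11]. Speed limits (rad/s): [2.57, 2.57, 3.14, 3.14, 3.14, 3.14].

## Interface

Orientations are given as [roll, pitch, yaw] about the fixed x, y, z axes, in that order (R = Rz(yaw) Ry(pitch) Rx(roll)).
In Python, from cell import observe, imaging, workorder, robot gives the robot as it stands. The module is installed in compiled form; this text tells all that it offers.
- The arm moves only by the tool send_rows, never from a script. Its argument "series" is a list of rows, each a list of 7 numbers: the shift along the tool's x, y, z in m, then the turn, a rotation vector about the tool's x, y, z in rad, then the closure, from 0 (fully open) to 1 (shut). A call has 1 to 5 rows; each row shifts and turns the commanded pose from where the row before left it, along the tool's axes as they then stand; what a row does not reach is not made up. A row lasts 1/12 s, in which the tool goes at most 41.7 mm and 7.16 degrees, less where a joint would pass 70% of its speed; a pose out of reach is approached as far as the arm can. A call is refused whole if a number of a shift passes 0.0417 or a number of a turn 0.125, either way. A call with a gripper value outside its range is refused whole. The fingers move at their own pace and stop on an object; "newtons" is the grip in N (left out, the last holds). Time passes only in rows, so rows that do not move let the fingers close. It gives the time, the measured TCP pose, the force and the opening at its end, in the units of the state.
- observe(): the state, without advancing time (a new reading comes with each control period).
- imaging.read_camera(name): name is "side" or "top"; returns a dict with "color" (384x512x3 uint8, red, green, blue), "range_z" (384x512 float32, m along the optical axis (not along the pixel's ray), 0 where there is no reading), "vfov" (degrees; the focal length in pixels is half the picture's height over the tangent of half this angle, whatever the lens; pixels are square), "cx", "cy" (the principal point, pixels), "T" (4x4, takes a point from camera to world coordinates). Camera axes: x right, y down, z forward; pixel columns grow to the right and rows downward; lengths in m; the calibration is good to about 2 mm. A picture is of the moment at which its call begins.
- workorder.hand_in(): hands the job in, once; it reports no verdict.
The state is a dict: "time": time; "qpos": joint angles; "qvel": joint speeds; "joint_efforts": joint torques, N m; "tool_pos": TCP position; "tool_rot": TCP orientation; "contact_force": force on the tool from outside, world axes, zero at the start; "torque": the same for the moment, N m; "opening": finger opening in m.
Only numpy, scipy, OpenCV 4.12 (cv2) and the standard library are available. Lean on these libraries where they do the work, as an engineer would, in place of code of your own. Each camera call takes 0.05 s, during which the arm holds its last target.

## Working session

There is one attempt and no reset: what is moved stays moved. The work goes in short steps, Python scripts to look and compute and a tool call to move; the robot and the scene stay as the last step left them, time stands still between calls to the robot, and variables do not carry over. Pictures are saved under pics/ and viewed, and the job is handed in when it is done.

Besides the shell and the picture viewer there is one more tool, called after ">>>" by a JSON object that holds its "api" and its "payload". send_rows: Moves the arm, as the interface text tells. Its arguments: {"type":"object","properties":{"series":{"type":"array","items":{"type":"array","items":{"type":"number"}}},"newtons":{"type":"number"}},"required":["series"]}

```bash
mkdir -p pics; ls; python3 - <<'E'
from cell import observe, imaging, workorder, robot
import cv2,numpy as np
print(observe()); print(robot.grasp_offset)
for n in ("side","top"):
    d=imaging.read_camera(n); np.savez(f"{n}0.npz",**d)
    cv2.imwrite(f"pics/{n}0.png",cv2.cvtColor(d["color"],cv2.COLOR_RGB2BGR))
    print(n,d["vfov"],d["cx"],d["cy"],d["T"].round(4).tolist())
E
```

```text
pics
{'time': 0.0, 'qpos': array([-1.42700438e+00,  3.42719582e-01,  1.52506256e+00, -1.36653322e-05,
        1.27539151e+00, -1.45964781e-01]), 'qvel': array([-0.00125143, -0.00092297, -0.00033083,  0.0005411 ,  0.00020761,
       -0.00086676]), 'joint_efforts': array([-2.33588280e-04, -4.31241846e+01, -2.44215792e+01,  7.16972211e-02,
        5.60295198e-02, -1.17607719e-04]), 'tool_pos': array([ 0.14997567, -0.50267669,  0.2260307 ]), 'tool_rot': array([-3.14002657e+00, -2.17022475e-04,  2.89760547e-01]), 'contact_force': array([0.12574235, 0.35900555, 0.59412757]), 'torque': array([ 0.00664912, -0.0157592 , -0.02087963]), 'opening': 0.09192824818838641}
-0.0188
side 47.082646230730376 257.2103761996792 194.7122796439609 [[-0.902, -0.3144, 0.296, 0.1084], [-0.4316, 0.6325, -0.6432, 0.7764], [0.015, -0.7079, -0.7062, 0.9936], [0.0, 0.0, 0.0, 1.0]]
top 50.62134974305956 250.25511920088508 191.76249862684455 [[-0.0298, -0.9983, 0.0507, 0.4052], [-0.9995, 0.0301, 0.0042, 0.0022], [-0.0057, -0.0505, -0.9987, 1.2978], [0.0, 0.0, 0.0, 1.0]]
```

View pics/side0.png

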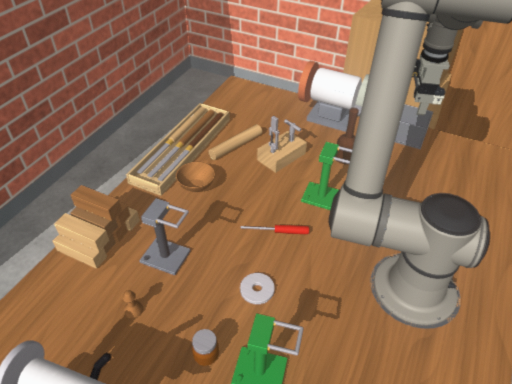

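View pics/top0.png

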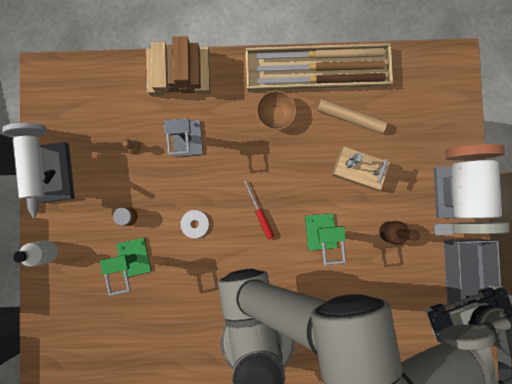

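```bash
python3 - <<'E'
import cv2,numpy as np
def crop(n,x0,y0,w,h,s):
    im=cv2.imread(f"pics/{n}0.png")[y0:y0+h,x0:x0+w]
    return cv2.resize(im,(400,300),interpolation=cv2.INTER_CUBIC)
a=np.vstack([np.hstack([crop("side",250,105,64,48,0),crop("side",130,190,80,60,0)]),
 np.hstack([crop("top",325,140,80,60,0),crop("top",150,105,80,60,0)])])
cv2.imwrite("pics/z0.png",a)
E
```

```text
(no output)
```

View pics/z0.png

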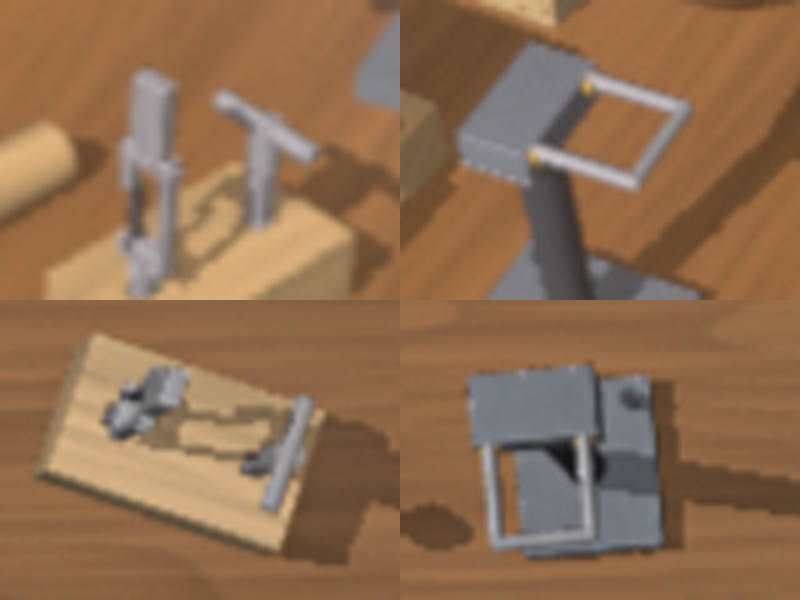

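```bash
cat > h.py <<'E'
import numpy as np,cv2
def cloud(d,key='T'):
    z=d["range_z"]; H,W=z.shape; f=H/2/np.tan(np.radians(float(d["vfov"]))/2)
    v,u=np.mgrid[:H,:W]
    P=np.stack([(u-d["cx"])/f*z,(v-d["cy"])/f*z,z],-1)
    P=P@d["T"][:3,:3].T+d["T"][:3,3]; P[z==0]=np.nan
    return P
def proj(d,p):
    H=384; f=H/2/np.tan(np.radians(float(d["vfov"]))/2)
    q=(np.asarray(p)-d["T"][:3,3])@d["T"][:3,:3]
    return np.array([f*q[...,0]/q[...,2]+d["cx"],f*q[...,1]/q[...,2]+d["cy"]]).T
def ray(d,u,v,z):
    H=384; f=H/2/np.tan(np.radians(float(d["vfov"]))/2)
    r=d["T"][:3,:3]@np.array([(u-d["cx"])/f,(v-d["cy"])/f,1]); o=d["T"][:3,3]
    return o+r*(z-o[2])/r[2]
def load(n): return dict(np.load(n+".npz"))
E
python3 - <<'E'
from h import *
for n,(x0,y0,x1,y1) in (("top",(330,140,400,195)),("side",(250,105,314,170))):
    d=load(n+"0"); P=cloud(d)[y0:y1,x0:x1]; 
    ok=P[...,2]>0.03
    Q=P[ok]
    # block top
    b=Q[(abs(Q[:,2]-0.05)<0.006)]
    r=cv2.minAreaRect((b[:,:2]*1000).astype(np.float32)); print(n,"block",r, np.median(b[:,2]))
    k=Q[Q[:,2]>0.07]
    for lo in np.arange(0.06,0.2,0.01):
        s=Q[(Q[:,2]>=lo)&(Q[:,2]<lo+0.01)]
        if len(s)==0: continue
        # split by y
        print(n,round(lo,3),len(s),[tuple(x) for x in (s[:,:2]*1000).round().astype(int)][:24])
E
```

```text
top block ((533.0506591796875, -338.4320068359375), (150.7049102783203, 91.47962188720703), 68.69822692871094) 0.05059482832543227
top 0.06 8 [(np.int64(555), np.int64(-292)), (np.int64(546), np.int64(-289)), (np.int64(534), np.int64(-289)), (np.int64(523), np.int64(-377)), (np.int64(517), np.int64(-375)), (np.int64(514), np.int64(-374)), (np.int64(510), np.int64(-380)), (np.int64(510), np.int64(-383))]
top 0.07 18 [(np.int64(563), np.int64(-296)), (np.int64(560), np.int64(-294)), (np.int64(557), np.int64(-296)), (np.int64(554), np.int64(-293)), (np.int64(554), np.int64(-299)), (np.int64(554), np.int64(-302)), (np.int64(552), np.int64(-291)), (np.int64(548), np.int64(-290)), (np.int64(548), np.int64(-296)), (np.int64(542), np.int64(-287)), (np.int64(539), np.int64(-287)), (np.int64(533), np.int64(-289)), (np.int64(533), np.int64(-293)), (np.int64(533), np.int64(-295)), (np.int64(519), np.int64(-375)), (np.int64(515), np.int64(-373)), (np.int64(512), np.int64(-373)), (np.int64(512), np.int64(-376))]
top 0.08 20 [(np.int64(566), np.int64(-299)), (np.int64(562), np.int64(-298)), (np.int
[... 14529 characters left out ...]
nt64(556), np.int64(-295)), (np.int64(552), np.int64(-294)), (np.int64(548), np.int64(-293)), (np.int64(545), np.int64(-295)), (np.int64(542), np.int64(-294)), (np.int64(556), np.int64(-295)), (np.int64(549), np.int64(-288)), (np.int64(546), np.int64(-289)), (np.int64(542), np.int64(-295)), (np.int64(539), np.int64(-296)), (np.int64(534), np.int64(-292)), (np.int64(550), np.int64(-291)), (np.int64(546), np.int64(-288)), (np.int64(542), np.int64(-288)), (np.int64(539), np.int64(-288)), (np.int64(539), np.int64(-298)), (np.int64(534), np.int64(-293)), (np.int64(548), np.int64(-285)), (np.int64(545), np.int64(-286)), (np.int64(540), np.int64(-290))]
side 0.19 1 [(np.int64(542), np.int64(-286))]
```

```bash
python3 - <<'E'
from h import *
d=load("top0"); P=cloud(d); s=load("side0"); S=cloud(s)
m=(P[...,2]>0.176)&(P[...,0]>.5)&(P[...,0]<.6)&(P[...,1]>-.33)&(P[...,1]<-.26)
v,u=np.nonzero(m); pts=np.array([ray(d,a,b,.186)[:2] for a,b in zip(u,v)])*1000
print("tabtop",len(pts),cv2.minAreaRect(pts.astype(np.float32)),pts.mean(0))
# whole key from side+top z .07..15 : PCA direction
for n,Q in (("top",P),("side",S)):
  for lo,hi in ((.066,.085),(.112,.135),(.137,.18)):
    q=Q[(Q[...,2]>lo)&(Q[...,2]<hi)&(Q[...,0]>.51)&(Q[...,0]<.58)&(Q[...,1]>-.32)&(Q[...,1]<-.27)][:,:2]*1000
    c=np.cov(q.T);w,V=np.linalg.eigh(c); a=V[:,1]*np.sign(V[0,1])
    t=(q-q.mean(0))@a
    print(n,lo,len(q),"mean",q.mean(0).round(1),"yaw",np.degrees(np.arctan2(a[1],a[0])).round(1),"span",t.min().round(1),t.max().round(1))
# eye
for n,Q,dd,(x0,y0,x1,y1) in (("top",P,d,(155,110,215,165)),("side",S,s,(140,195,195,235))):
    q=Q[y0:y1,x0:x1]; print(n, "z>.17:",(q[...,2]>.17).sum())
    col=dd["color"][y0:y1,x0:x1].astype(int)
    if n=="top":
      for r in range(y0+15,y1-5): print(r,(Q[r,165:195,2]*1000).round().astype(int).tolist())
# tall stuff heights near path
for n,(u,v) in dict(stack=(180,60),stack2=(160,60),mallet=(394,232),mallet2=(412,235),posttop=(182,125),green=(330,232),bowl=(277,110),bar=(180,153)).items():
    print(n,P[v,u].round(3))
E
```

```text
tabtop 42 ((548.1795043945312, -295.28302001953125), (12.983060836791992, 22.797470092773438), 69.2633285522461) [ 547.9879938  -295.25549175]
top 0.066 35 mean [ 548.4 -293.5] yaw -17.1 span -16.2 18.0
top 0.112 12 mean [ 550.7 -292.7] yaw -20.9 span -17.4 16.1
top 0.137 46 mean [ 545.4 -292. ] yaw -14.0 span -14.0 23.0
side 0.066 47 mean [ 546.3 -291.3] yaw -21.0 span -17.0 18.9
side 0.112 37 mean [ 546.3 -293. ] yaw -19.8 span -18.7 20.9
side 0.137 90 mean [ 544.7 -290.3] yaw -11.5 span -17.7 17.8
top z>.17: 574
125 [194, 193, 195, 196, 194, 194, 192, 193, -9223372036854775808, 198, 196, 192, 194, 194, 194, 193, 191, 193, 191, 194, 197, 194, 195, 191, 189, 174, 14, 12, 13, 15]
126 [194, 194, 189, 196, 197, -9223372036854775808, 197, 196, 200, 197, 195, 194, 193, 195, 194, 195, 193, 193, 196, 194, 193, 192, 196, 194, 194, 173, 14, 14, 11, 9]
127 [192, 191, 195, 200, 194, 197, 198, 195, 198, 196, 198, 193, 197, 195, 194, 195, 200, 194, 193, 192, 197, 196, 195, 200, 194, 175, 16, 12, 11, 15]
128 [198, 193, 194, 195, 196, 191, 196, 195, 195, 195, 195, 195, 195, 197, 193, 198, 196, 195
[... 3688 characters left out ...]
, 4, 4, 1, 1, 3, 6, 1, -3, -3, 3, 1, 6, 2, -1, 2, 0, 0, -2, 3, -1, 1, 7, 1]
157 [-3, -4, -1, -1, -4, 2, 5, 1, 1, -3, -1, 1, 0, 0, -3, 2, -1, 1, 2, 0, -1, -1, 3, -4, -1, 7, 1, 4, -1, 4]
158 [-3, 1, 0, 4, 0, 2, 4, -3, 2, -3, -3, -2, -2, -2, 1, 1, 0, 0, 1, -2, 0, -1, 1, 0, -1, 3, 3, -4, -1, 1]
159 [5, -2, 0, -1, -3, 0, -3, -1, 1, -1, -1, -1, -3, -2, 0, 0, -2, 1, 0, 1, 5, -3, 5, 2, 1, 0, 2, -5, -2, 2]
side z>.17: 682
stack [0.855 0.2   0.136]
stack2 [0.873 0.268 0.093]
mallet [ 0.335 -0.414  0.09 ]
mallet2 [ 0.332 -0.423  0.203]
posttop [0.651 0.189 0.193]
green [ 0.346 -0.206  0.193]
bowl [ 0.732 -0.086  0.004]
bar [0.573 0.196 0.197]<stdin>:18: RuntimeWarning: invalid value encountered in cast
```

```bash
python3 - <<'E'
from h import *
d=load("top0"); P=cloud(d); s=load("side0"); S=cloud(s)
def R(u,v): return np.array([ray(d,a,b,.194)[:2] for a,b in zip(u,v)])
z=P[...,2]; m=(z>.18); m[:135]=0;m[155:]=0;m[:,:160]=0;m[:,200:]=0
v,u=np.nonzero(m); q=R(u,v)*1000
print(cv2.minAreaRect(q.astype(np.float32)))
# legs: per-row centroid
L=[];Rr=[]
for r in range(137,150):
    c=np.nonzero(m[r])[0]; L.append((c[c<178].mean(),r)); Rr.append((c[c>178].mean(),r))
for X in (L,Rr):
    X=np.array(X); w=R(X[:,0],X[:,1])*1000; p=np.polyfit(w[:,0],w[:,1],1); print("leg",p,np.degrees(np.arctan(p[0])),w.mean(0))
B=[]
for c in range(172,186):
    r=np.nonzero(m[146:155,c])[0]+146; B.append((c,r.mean()))
X=np.array(B); w=R(X[:,0],X[:,1])*1000; p=np.polyfit(w[:,1],w[:,0],1); print("bar",p,np.degrees(np.arctan(p[0])),w.mean(0))
# side view
m=(S[...,2]>.18)&(S[...,2]<.205); m[:195]=0;m[236:]=0;m[:,:160]=0;m[:,195:]=0
v,u=np.nonzero(m); q=S[v,u]
q=np.array([ray(s,a,b,.193)[:2] for a,b in zip(u,v)])*1000; q=q[q[:,0]<615]
print("side",len(q),cv2.minAreaRect(q.astype(np.float32)))
s_=[(185,213),(177,226)]
print([ray(s,a,b,.19).round(4) for a,b in s_])
# post top edges
m=(z>.185); m[134:]=0;m[:110]=0;m[:,:150]=0;m[:,200:]=0
v,u=np.nonzero(m);q=R(u,v)*1000; print("post",cv2.minAreaRect(q.astype(np.float32)))
E
```

```text
((598.7762451171875, 201.3496551513672), (54.55403137207031, 60.874202728271484), 3.4691247940063477)
leg [9.48036879e-02 1.69997546e+02] 5.415665044335506 [601.83744024 227.0539551 ]
leg [9.24181812e-02 1.19455729e+02] 5.280172955492052 [600.23161085 174.92804315]
bar [-6.31980599e-02  5.87913546e+02] -3.6161728979673224 [575.27099241 200.04654634]
side 162 ((591.887451171875, 203.70892333984375), (46.66706848144531, 61.737770080566406), 2.719309091567993)
[array([0.5774, 0.1816, 0.19  ]), array([0.5719, 0.2263, 0.19  ])]
post ((649.6099243164062, 204.00314331054688), (69.13700103759766, 41.61442947387695), 88.22723388671875)
```

```bash
cat >> h.py <<'E'
def plan(pos,yaw,tgt,tyaw,n,nturn=None):
    """print n rows in tool axes, turn spread over first nturn rows"""
    nturn=nturn or n; p=np.array(pos,float); tgt=np.array(tgt,float); y=yaw; st=(tgt-p)/n; out=[]
    for i in range(n):
        rem=tgt-p; w=rem/(n-i)
        c,s=np.cos(y),np.sin(y)
        b=np.round([c*w[0]+s*w[1], s*w[0]-c*w[1], -w[2]],4)
        t=round(-(tyaw-yaw)/nturn,4) if i<nturn else 0
        out.append([*b.tolist(),0,0,t])
        p=p+np.array([c*b[0]+s*b[1],s*b[0]-c*b[1],-b[2]]); y-=t
    for i in range(0,n,5): print(out[i:i+5])
    print("end",p.round(4),round(y,4))
E
python3 - <<'E'
from h import *
plan([.15,-.5027,.306],.2898,[.548,-.2955,.30],1.2095,13,8)
E
```

```text
[[0.0339, -0.0065, 0.0005, 0, 0, -0.115], [0.0344, -0.0026, 0.0005, 0, 0, -0.115], [0.0345, 0.0014, 0.0005, 0, 0, -0.115], [0.0341, 0.0053, 0.0005, 0, 0, -0.115], [0.0333, 0.0092, 0.0004, 0, 0, -0.115]]
[[0.032, 0.013, 0.0004, 0, 0, -0.115], [0.0303, 0.0165, 0.0005, 0, 0, -0.115], [0.0282, 0.0199, 0.0004, 0, 0, -0.115], [0.0257, 0.023, 0.0005, 0, 0, 0], [0.0257, 0.023, 0.0004, 0, 0, 0]]
[[0.0257, 0.023, 0.0005, 0, 0, 0], [0.0258, 0.023, 0.0004, 0, 0, 0], [0.0257, 0.023, 0.0005, 0, 0, 0]]
end [ 0.548  -0.2955  0.3   ] 1.2098
```

>>> {"api": "send_rows", "payload": {"series": [[0, 0, -0.04, 0, 0, 0, 0], [0, 0, -0.04, 0, 0, 0, 0]], "newtons": 50}}

```text
time: 0.27
tool_pos: [0.1498, -0.5016, 0.3052]
tool_rot: [-3.134, -0.001, 0.29]
contact_force: [0.9, -1.0, -0.1]
opening: 0.0919
```

>>> {"api": "send_rows", "payload": {"series": [[0.034, -0.0065, 0.0005, 0, 0, -0.115, 0], [0.0345, -0.0025, 0.0005, 0, 0, -0.115, 0], [0.0345, 0.0015, 0.0005, 0, 0, -0.115, 0], [0.034, 0.0055, 0.0005, 0, 0, -0.115, 0], [0.0335, 0.009, 0.0005, 0, 0, -0.115, 0]]}}

```text
time: 0.68
tool_pos: [0.3046, -0.4224, 0.304]
tool_rot: [-3.141, -0.0, 0.87]
contact_force: [0.4, -1.1, 0.6]
opening: 0.0918
```

>>> {"api": "send_rows", "payload": {"series": [[0.032, 0.013, 0.0005, 0, 0, -0.115, 0], [0.03, 0.0165, 0.0005, 0, 0, -0.115, 0], [0.028, 0.02, 0.0005, 0, 0, -0.115, 0], [0.0255, 0.023, 0, 0, 0, 0, 0], [0.0255, 0.023, 0, 0, 0, 0, 0]]}}

```text
time: 1.1
tool_pos: [0.4575, -0.3434, 0.3023]
tool_rot: [-3.141, -0.0, 1.21]
contact_force: [0.3, -1.4, -1.0]
opening: 0.0918
```

>>> {"api": "send_rows", "payload": {"series": [[0.0255, 0.023, 0, 0, 0, 0, 0], [0.0255, 0.023, 0, 0, 0, 0, 0], [0.0255, 0.023, 0, 0, 0, 0, 0], [0, 0, 0, 0, 0, 0, 0], [0, 0, 0, 0, 0, 0, 0]]}}

```text
time: 1.52
tool_pos: [0.5489, -0.2961, 0.3014]
tool_rot: [-3.14, -0.0, 1.213]
contact_force: [0.2, 0.2, -0.4]
opening: 0.0916
```

>>> {"api": "send_rows", "payload": {"series": [[0, 0, 0.04, 0, 0, 0, 0], [0, 0, 0.04, 0, 0, 0, 0], [0, 0, 0.04, 0, 0, 0, 0], [0, 0, 0.0265, 0, 0, 0, 0], [0, 0, 0.01, 0, 0, 0, 0]]}}

```text
time: 1.93
tool_pos: [0.5445, -0.2968, 0.1414]
tool_rot: [-3.133, -0.002, 1.208]
contact_force: [0.6, 0.4, -0.3]
opening: 0.0917
```

```bash
python3 - <<'E'
from cell import observe, imaging
import cv2,numpy as np
print(observe()["tool_pos"],observe()["contact_force"])
d=imaging.read_camera("side"); im=cv2.cvtColor(d["color"],cv2.COLOR_RGB2BGR)[85:175,230:350]
cv2.imwrite("pics/g1.png",cv2.resize(im,(800,600),interpolation=cv2.INTER_CUBIC))
E
```

```text
[ 0.54452054 -0.29678799  0.14144342] [ 0.57643034  0.44703865 -0.32921867]
```

View pics/g1.png

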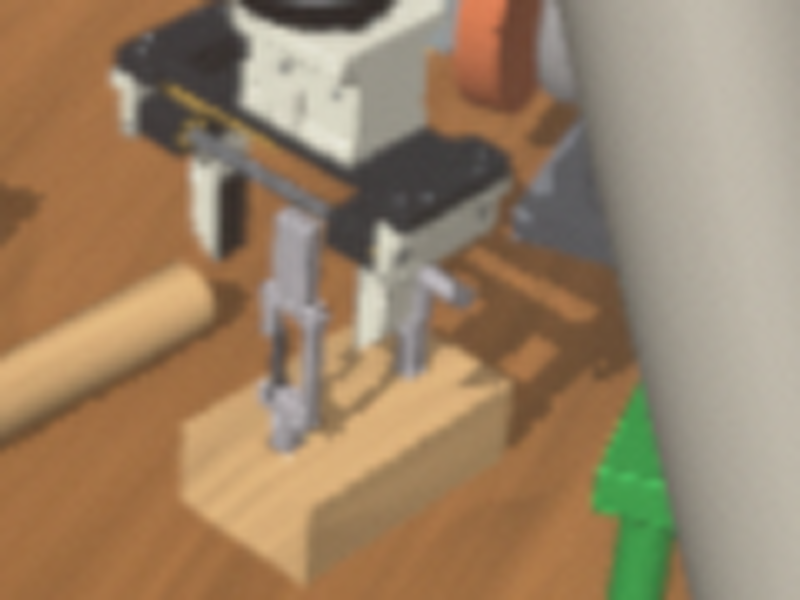

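The picture shows the open fingers either side of the tab at about (300,255), with nose and gate on the left of the hook at about (275,310–380). So the mouth faces world +x.

>>> {"api": "send_rows", "payload": {"series": [[0, 0, 0, 0, 0, 0, 0], [0, 0, 0, 0, 0, 0, 0]]}}

```text
time: 2.15
tool_pos: [0.5485, -0.2987, 0.1485]
tool_rot: [3.138, 0.001, 1.209]
contact_force: [0.2, -0.0, 0.1]
opening: 0.0919
```

>>> {"api": "send_rows", "payload": {"series": [[0, 0, 0, 0, 0, 0, 1], [0, 0, 0, 0, 0, 0, 1], [0, 0, 0, 0, 0, 0, 1], [0, 0, 0, 0, 0, 0, 1], [0, 0, 0, 0, 0, 0, 1]], "newtons": 50}}

```text
time: 2.57
tool_pos: [0.5479, -0.2975, 0.1467]
tool_rot: [3.141, 0.0, 1.21]
contact_force: [-0.5, 0.3, -0.1]
opening: 0.0628
```

>>> {"api": "send_rows", "payload": {"series": [[0, 0, 0, 0, 0, 0, 1], [0, 0, 0, 0, 0, 0, 1], [0, 0, 0, 0, 0, 0, 1], [0, 0, 0, 0, 0, 0, 1], [0, 0, 0, 0, 0, 0, 1]]}}

```text
time: 2.98
tool_pos: [0.5478, -0.2974, 0.1461]
tool_rot: [-3.141, 0.0, 1.21]
contact_force: [0.3, 0.6, -0.1]
opening: 0.0297
```

>>> {"api": "send_rows", "payload": {"series": [[0, 0, 0, 0, 0, 0, 1], [0, 0, 0, 0, 0, 0, 1], [0, 0, 0, 0, 0, 0, 1], [0, 0, 0, 0, 0, 0, 1]]}}

```text
time: 3.32
tool_pos: [0.5478, -0.2975, 0.1462]
tool_rot: [3.142, 0.0, 1.21]
contact_force: [0.8, -0.7, -0.9]
opening: 0.0214
```

```bash
python3 - <<'E'
from cell import observe
o=observe();print({k:o[k].round(4) if hasattr(o[k],'round') else o[k] for k in ("tool_pos","tool_rot","contact_force","torque","opening")})
E
```

```text
{'tool_pos': array([ 0.5478, -0.2975,  0.1462]), 'tool_rot': array([3.1415, 0.    , 1.2098]), 'contact_force': array([ 0.7667, -0.6831, -0.913 ]), 'torque': array([-0.0118, -0.1586,  0.0219]), 'opening': 0.02142435663456941}
```

>>> {"api": "send_rows", "payload": {"series": [[0, 0, -0.01, 0, 0, 0, 1], [0, 0, -0.02, 0, 0, 0, 1], [0, 0, -0.03, 0, 0, 0, 1], [0, 0, -0.03, 0, 0, 0, 1], [0, 0, -0.025, 0, 0, 0, 1]]}}

```text
time: 3.73
tool_pos: [0.5478, -0.2974, 0.2639]
tool_rot: [3.14, 0.0, 1.21]
contact_force: [-0.0, -1.2, -2.2]
opening: 0.0216
```

>>> {"api": "send_rows", "payload": {"series": [[0, 0, 0, 0, 0, 0, 1], [0, 0, 0, 0, 0, 0, 1]]}}

```text
time: 3.9
tool_pos: [0.5482, -0.2977, 0.2629]
tool_rot: [3.138, 0.001, 1.21]
contact_force: [-0.7, 0.7, -2.2]
opening: 0.0219
```

```bash
python3 - <<'E'
from cell import observe,imaging
from h import *
o=observe();print({k:o[k].round(4) if hasattr(o[k],'round') else o[k] for k in ("tool_pos","tool_rot","contact_force","torque","opening")})
plan(o["tool_pos"],o["tool_rot"][2],[.5256,.1954,.262],1.649,16,8)
d=imaging.read_camera("side"); im=cv2.cvtColor(d["color"],cv2.COLOR_RGB2BGR)[55:175,230:390]
cv2.imwrite("pics/g2.png",cv2.resize(im,(800,600),interpolation=cv2.INTER_CUBIC))
E
```

```text
{'tool_pos': array([ 0.5482, -0.2977,  0.2629]), 'tool_rot': array([3.1384e+00, 1.0000e-03, 1.2098e+00]), 'contact_force': array([-0.7363,  0.6657, -2.1722]), 'torque': array([-0.0233, -0.0371,  0.0272]), 'opening': 0.02191841433707492}
[[0.0283, -0.0122, 0.0001, 0, 0, np.float64(-0.0549)], [0.029, -0.0106, 0.0001, 0, 0, np.float64(-0.0549)], [0.0295, -0.009, 0.0001, 0, 0, np.float64(-0.0549)], [0.03, -0.0074, 0.0, 0, 0, np.float64(-0.0549)], [0.0303, -0.0057, 0.0001, 0, 0, np.float64(-0.0549)]]
[[0.0306, -0.0041, 0.0, 0, 0, np.float64(-0.0549)], [0.0308, -0.0024, 0.0001, 0, 0, np.float64(-0.0549)], [0.0308, -0.0007, 0.0, 0, 0, np.float64(-0.0549)], [0.0308, 0.001, 0.0001, 0, 0, 0], [0.0308, 0.001, 0.0, 0, 0, 0]]
[[0.0308, 0.001, 0.0001, 0, 0, 0], [0.0309, 0.001, 0.0, 0, 0, 0], [0.0308, 0.001, 0.0001, 0, 0, 0], [0.0309, 0.001, 0.0, 0, 0, 0], [0.0308, 0.001, 0.0001, 0, 0, 0]]
[[0.0309, 0.001, 0.0, 0, 0, 0]]
end [0.5256 0.1954 0.262 ] 1.649
```

View pics/g2.png

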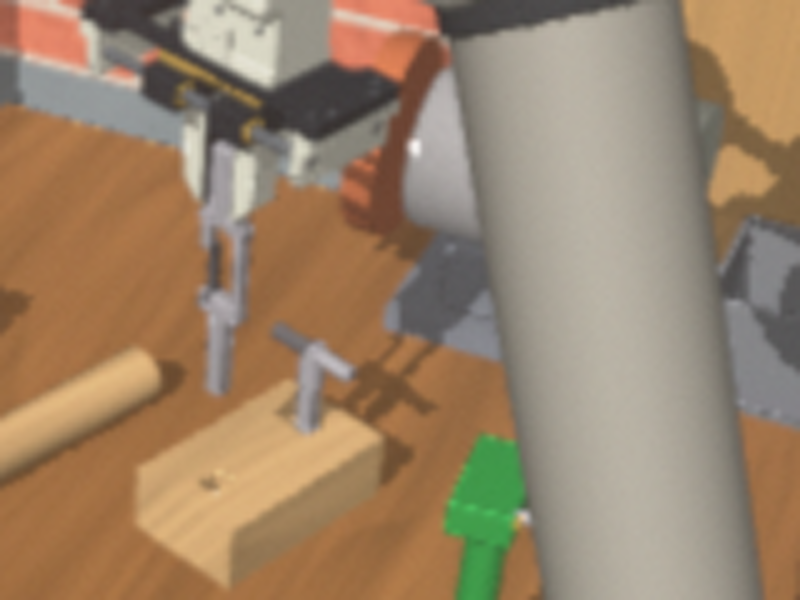

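The key hangs upright in the fingers, foot at about (218,390), clear of the empty hole at (212,483). The tee key has not moved.

>>> {"api": "send_rows", "payload": {"series": [[0.0285, -0.012, 0, 0, 0, -0.055, 1], [0.029, -0.0105, 0, 0, 0, -0.055, 1], [0.0295, -0.009, 0, 0, 0, -0.055, 1], [0.03, -0.0075, 0, 0, 0, -0.055, 1], [0.0305, -0.0055, 0, 0, 0, -0.055, 1]]}}

```text
time: 4.37
tool_pos: [0.54, -0.1414, 0.259]
tool_rot: [-3.138, -0.001, 1.487]
contact_force: [0.3, 0.4, -2.0]
opening: 0.022
```

>>> {"api": "send_rows", "payload": {"series": [[0.0305, -0.004, 0, 0, 0, -0.055, 1], [0.031, -0.0025, 0, 0, 0, -0.055, 1], [0.031, -0.0005, 0, 0, 0, -0.055, 1], [0.031, 0.001, 0, 0, 0, 0, 1], [0.031, 0.001, 0, 0, 0, 0, 1]]}}

```text
time: 4.78
tool_pos: [0.5329, 0.0132, 0.2592]
tool_rot: [-3.138, -0.001, 1.65]
contact_force: [1.0, -0.4, -1.6]
opening: 0.0216
```

>>> {"api": "send_rows", "payload": {"series": [[0.031, 0.001, 0, 0, 0, 0, 1], [0.031, 0.001, 0, 0, 0, 0, 1], [0.031, 0.001, 0, 0, 0, 0, 1], [0.03, 0.001, 0, 0, 0, 0, 1], [0.03, 0.001, 0, 0, 0, 0, 1]]}}

```text
time: 5.2
tool_pos: [0.5258, 0.1659, 0.2592]
tool_rot: [-3.138, 0.0, 1.65]
contact_force: [0.3, -0.3, -2.7]
opening: 0.0216
```

>>> {"api": "send_rows", "payload": {"series": [[0.015, 0, 0, 0, 0, 0, 1], [0.01, 0, 0, 0, 0, 0, 1], [0, 0, 0, 0, 0, 0, 1], [0, 0, 0, 0, 0, 0, 1]]}}

```text
time: 5.53
tool_pos: [0.5247, 0.1891, 0.2601]
tool_rot: [-3.139, 0.001, 1.65]
contact_force: [-0.0, -0.8, -1.8]
opening: 0.0215
```

>>> {"api": "send_rows", "payload": {"series": [[0.006, 0, 0.0235, 0, 0, 0, 1], [0, 0, 0, 0, 0, 0, 1], [0, 0, 0, 0, 0, 0, 1]]}}

```text
time: 5.78
tool_pos: [0.5241, 0.1941, 0.2366]
tool_rot: [-3.138, 0.001, 1.649]
contact_force: [-0.4, 0.1, -2.1]
opening: 0.0219
```

```bash
cat > look.py <<'E'
import sys
from cell import observe,imaging
from h import *
tag=sys.argv[1]; sx,sy,sw=map(int,sys.argv[2:5])
o=observe();print({k:o[k].round(4) if hasattr(o[k],'round') else o[k] for k in ("time","tool_pos","tool_rot","contact_force","torque","opening")})
ims=[]
for n,(x0,y0) in (("side",(sx,sy)),("top",(150,105))):
    d=imaging.read_camera(n); np.savez(n+"_"+tag+".npz",**d)
    w=sw; im=cv2.cvtColor(d["color"],cv2.COLOR_RGB2BGR)[y0:y0+int(w*1.5),x0:x0+w]
    ims.append(cv2.resize(im,(400,600),interpolation=cv2.INTER_CUBIC))
cv2.imwrite(f"pics/{tag}.png",np.hstack(ims))
E
python3 look.py a1 145 165 70
```

```text
{'time': 5.7833, 'tool_pos': array([0.5241, 0.1941, 0.2366]), 'tool_rot': array([-3.1380e+00,  1.0000e-03,  1.6486e+00]), 'contact_force': array([-0.406 ,  0.0679, -2.0585]), 'torque': array([-0.032 , -0.0785,  0.0403]), 'opening': 0.02193549112097076}
```

View pics/a1.png

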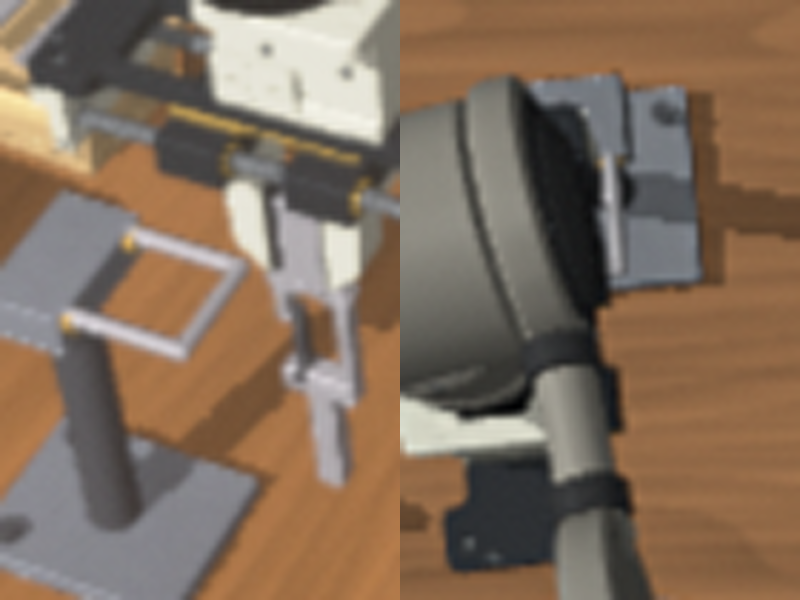

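```bash
python3 - <<'E'
from h import *
s=load("side_a1"); 
tcp=np.array([.5241,.1941,.2366]); u=np.array([np.cos(.078),np.sin(.078),0]); tab=tcp+[0,0,.0168]
S=8
im=cv2.cvtColor(s["color"],cv2.COLOR_RGB2BGR)[180:255,145:245]; im=cv2.resize(im,None,fx=S,fy=S,interpolation=cv2.INTER_CUBIC)
bar=np.array([.5755,.1993,.19]); yv=np.array([-u[1],u[0],0])
def dot(p,c):
    q=(proj(s,p)-[145,180]+.5)*S; cv2.circle(im,(int(q[0]),int(q[1])),4,c,-1); return q.round()
for p,c in ((bar,(0,0,255)),(bar+yv*.026,(0,255,255)),(bar-yv*.026,(0,255,255)),(tab+u*.011-[0,0,.063],(0,255,0)),(tab-[0,0,.155],(255,0,0)),(tab-[0,0,.155-.070]+u*.017,(255,0,255)),(tab+u*.017-[0,0,.052],(255,255,0))): print(dot(p,c))
cv2.imwrite("pics/a1b.png",im)
E
```

```text
[298. 308.]
[257. 368.]
[338. 250.]
[420. 342.]
[474. 542.]
[408. 384.]
[399. 312.]
```

View pics/a1b.png

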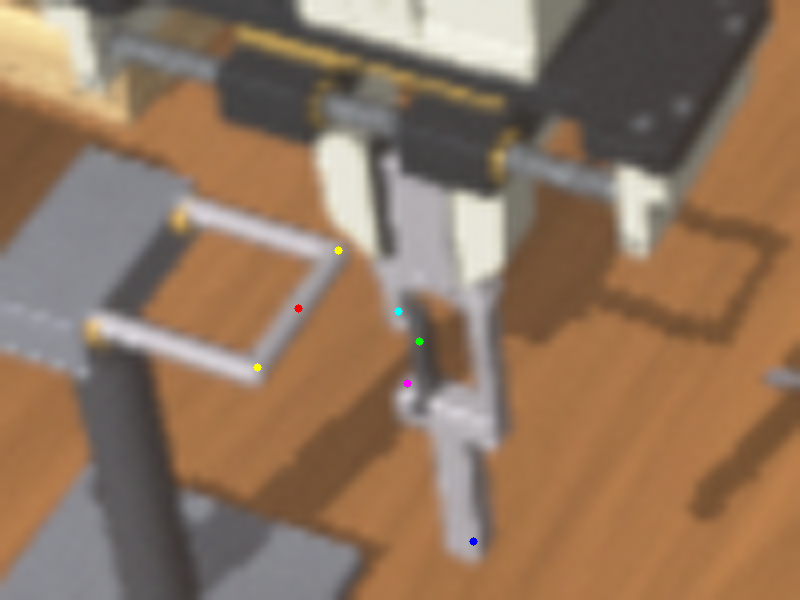

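>>> {"api": "send_rows", "payload": {"series": [[0.001, 0.01, -0.002, 0, 0, 0, 1], [0, 0.01, 0, 0, 0, 0, 1], [0, 0.006, 0, 0, 0, 0, 1], [0, 0.004, 0, 0, 0, 0, 1], [0, 0, 0, 0, 0, 0, 1]]}}

```text
time: 6.3
tool_pos: [0.5553, 0.1984, 0.2399]
tool_rot: [3.141, 0.0, 1.649]
contact_force: [-0.0, -0.2, -1.7]
opening: 0.0217
```

>>> {"api": "send_rows", "payload": {"series": [[0, 0, 0, 0, 0, 0, 1]]}}

```text
time: 6.38
tool_pos: [0.5544, 0.1986, 0.2397]
tool_rot: [-3.141, 0.0, 1.65]
contact_force: [-1.5, -0.0, -1.5]
opening: 0.0214
```

>>> {"api": "send_rows", "payload": {"series": [[0, 0.003, 0, 0, 0, 0, 1], [0, 0.003, 0, 0, 0, 0, 1], [0, 0, 0, 0, 0, 0, 1]]}}

```text
time: 6.63
tool_pos: [0.5607, 0.1993, 0.2397]
tool_rot: [-3.142, 0.0, 1.65]
contact_force: [-0.7, -0.2, -2.5]
opening: 0.0216
```

```bash
python3 look.py a2 130 165 70
```

```text
{'time': 6.6333, 'tool_pos': array([0.5607, 0.1993, 0.2397]), 'tool_rot': array([-3.1415e+00,  1.0000e-04,  1.6499e+00]), 'contact_force': array([-0.7422, -0.2354, -2.47  ]), 'torque': array([-0.0429, -0.0742, -0.065 ]), 'opening': 0.02161988799310957}
```

View pics/a2.png

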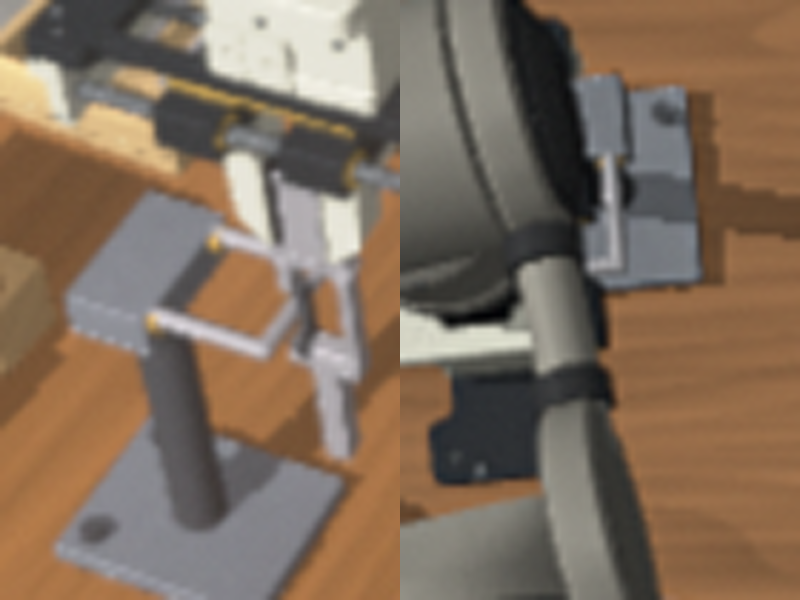

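>>> {"api": "send_rows", "payload": {"series": [[0, 0.003, 0, 0, 0, 0, 1], [0, 0.002, 0, 0, 0, 0, 1], [0, 0, 0, 0, 0, 0, 1]]}}

```text
time: 6.98
tool_pos: [0.5658, 0.1997, 0.2396]
tool_rot: [-3.142, 0.0, 1.65]
contact_force: [-0.6, 0.4, -1.4]
opening: 0.0217
```

>>> {"api": "send_rows", "payload": {"series": [[0, 0.003, 0, 0, 0, 0, 1], [0, 0, 0, 0, 0, 0, 1]]}}

```text
time: 7.15
tool_pos: [0.5689, 0.2, 0.2396]
tool_rot: [3.141, 0.0, 1.65]
contact_force: [-0.7, -0.1, -1.6]
opening: 0.0216
```

>>> {"api": "send_rows", "payload": {"series": [[0, 0.003, 0, 0, 0, 0, 1], [0, 0, 0, 0, 0, 0, 1]]}}

```text
time: 7.32
tool_pos: [0.5719, 0.2002, 0.2396]
tool_rot: [3.141, 0.0, 1.65]
contact_force: [0.0, -0.1, -1.9]
opening: 0.0218
```

```bash
python3 look.py a3 130 165 70
```

```text
{'time': 7.3167, 'tool_pos': array([0.5719, 0.2002, 0.2396]), 'tool_rot': array([3.1414e+00, 1.0000e-04, 1.6497e+00]), 'contact_force': array([ 0.005 , -0.0509, -1.9315]), 'torque': array([-0.0406, -0.0338, -0.0105]), 'opening': 0.021840928973317363}
```

View pics/a3.png

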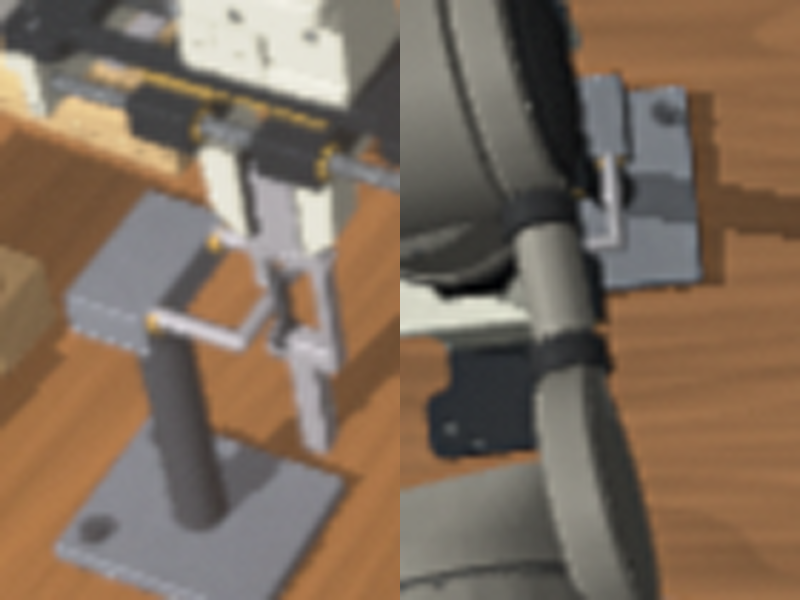

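The eye is sliding: its corner in the top view went from about (608,265) to (608,242). I keep pressing and watch for the stop.

>>> {"api": "send_rows", "payload": {"series": [[0, 0.003, 0, 0, 0, 0, 1], [0, 0, 0, 0, 0, 0, 1]]}}

```text
time: 7.58
tool_pos: [0.574, 0.2004, 0.2394]
tool_rot: [-3.14, 0.0, 1.65]
contact_force: [-3.5, -1.2, -1.8]
opening: 0.0218
```

>>> {"api": "send_rows", "payload": {"series": [[0, 0.003, 0, 0, 0, 0, 1], [0, 0, 0, 0, 0, 0, 1]]}}

```text
time: 7.75
tool_pos: [0.5766, 0.2006, 0.2393]
tool_rot: [-3.139, 0.0, 1.65]
contact_force: [-5.6, -1.5, -0.2]
opening: 0.022
```

>>> {"api": "send_rows", "payload": {"series": [[0, 0.002, 0, 0, 0, 0, 1], [0, 0, 0, 0, 0, 0, 1]]}}

```text
time: 7.92
tool_pos: [0.5782, 0.2008, 0.2392]
tool_rot: [-3.138, 0.0, 1.65]
contact_force: [-6.8, -0.7, -0.7]
opening: 0.0218
```

```bash
python3 look.py a4 130 165 70
```

```text
{'time': 7.9167, 'tool_pos': array([0.5782, 0.2008, 0.2392]), 'tool_rot': array([-3.1379e+00,  2.0000e-04,  1.6500e+00]), 'contact_force': array([-6.804 , -0.6719, -0.6681]), 'torque': array([-0.1763,  1.3759,  0.0357]), 'opening': 0.021751462954944546}
```

View pics/a4.png

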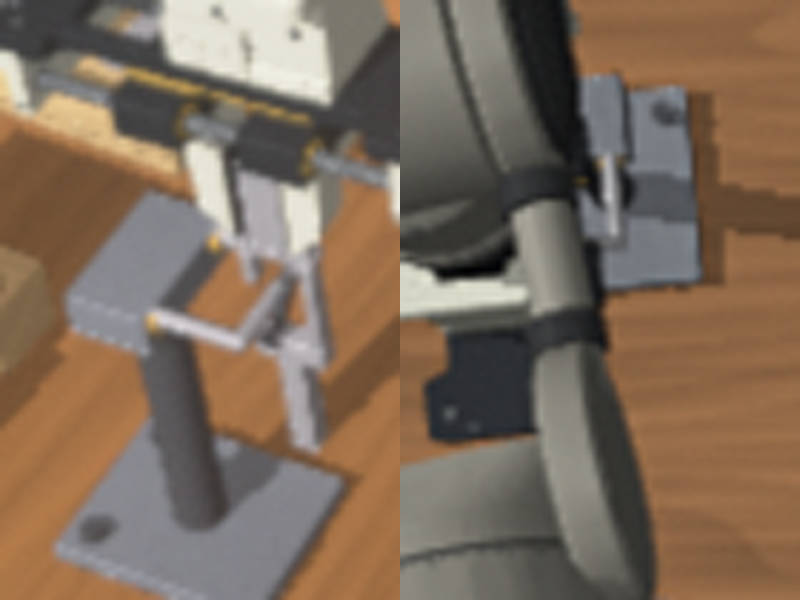

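```bash
python3 - <<'E'
from h import *
# outer silhouette of eye's left leg/front corner in side views: cut out and upscale for comparison
ims=[]
for t in ("side0","side_a3","side_a4"):
    s=load(t); im=cv2.cvtColor(s["color"],cv2.COLOR_RGB2BGR)[200:250,150:200]
    ims.append(cv2.resize(im,(266,400),interpolation=cv2.INTER_CUBIC) if 0 else cv2.resize(im,(266,266),interpolation=cv2.INTER_CUBIC))
cv2.imwrite("pics/cmp.png",np.hstack(ims))
s=load("side0")
print(ray(s,176.8,227.6,.19),ray(s,172.5,225.7,.19))
E
```

```text
[0.56952838 0.23074838 0.19      ] [0.58204891 0.23023074 0.19      ]
```

View pics/cmp.png

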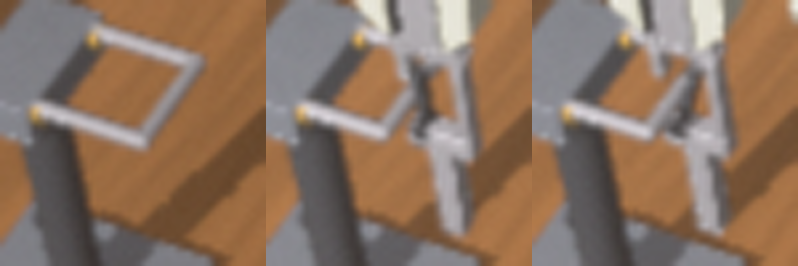

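>>> {"api": "send_rows", "payload": {"series": [[0, 0.002, 0, 0, 0, 0, 1], [0, 0, 0, 0, 0, 0, 1], [0, 0, 0, 0, 0, 0, 1]]}}

```text
time: 8.27
tool_pos: [0.5797, 0.201, 0.2389]
tool_rot: [-3.137, 0.0, 1.65]
contact_force: [-8.0, -0.7, -2.1]
opening: 0.022
```

>>> {"api": "send_rows", "payload": {"series": [[0, 0.002, 0, 0, 0, 0, 1], [0, 0, 0, 0, 0, 0, 1]]}}

```text
time: 8.43
tool_pos: [0.5815, 0.2012, 0.2388]
tool_rot: [-3.136, 0.0, 1.65]
contact_force: [-8.5, -1.0, -1.9]
opening: 0.0217
```

>>> {"api": "send_rows", "payload": {"series": [[0, 0.002, 0, 0, 0, 0, 1], [0, 0, 0, 0, 0, 0, 1]]}}

```text
time: 8.6
tool_pos: [0.5832, 0.2013, 0.2385]
tool_rot: [-3.135, 0.0, 1.65]
contact_force: [-9.0, -0.5, -3.2]
opening: 0.0219
```

```bash
python3 look.py a5 145 185 50
```

```text
{'time': 8.6, 'tool_pos': array([0.5832, 0.2013, 0.2385]), 'tool_rot': array([-3.1349e+00,  3.0000e-04,  1.6501e+00]), 'contact_force': array([-8.9544, -0.5196, -3.1936]), 'torque': array([-0.1257,  1.8115, -0.0092]), 'opening': 0.021858790620166175}
```

View pics/a5.png

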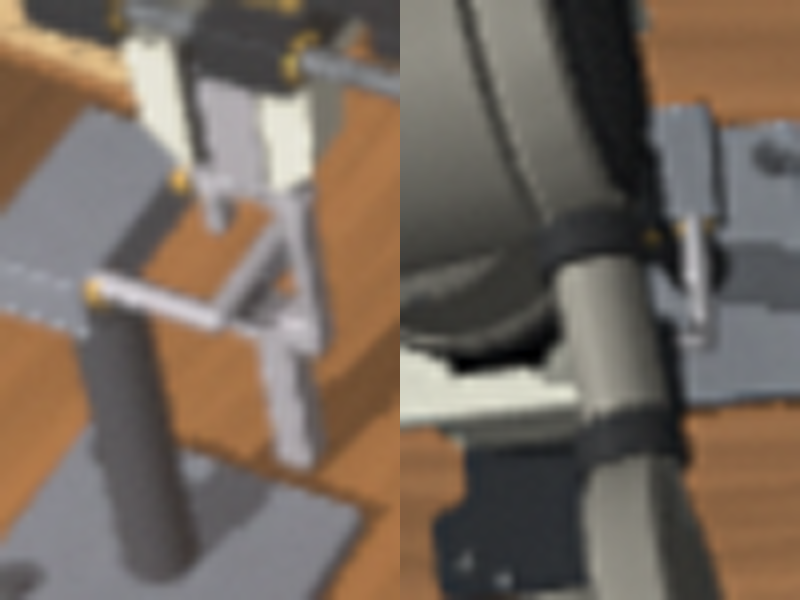

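>>> {"api": "send_rows", "payload": {"series": [[0, 0.001, 0, 0, 0, 0, 1], [0, 0, 0.003, 0, 0, 0, 1], [0, 0, 0, 0, 0, 0, 1]]}}

```text
time: 8.95
tool_pos: [0.5843, 0.2014, 0.2353]
tool_rot: [-3.136, 0.0, 1.65]
contact_force: [-6.7, -0.2, -4.2]
opening: 0.0217
```

>>> {"api": "send_rows", "payload": {"series": [[0, 0, 0.003, 0, 0, 0, 1], [0, 0, 0, 0, 0, 0, 1]]}}

```text
time: 9.12
tool_pos: [0.5847, 0.2015, 0.2324]
tool_rot: [-3.137, 0.0, 1.65]
contact_force: [-5.4, 0.1, -5.1]
opening: 0.0218
```

>>> {"api": "send_rows", "payload": {"series": [[0, 0, 0.003, 0, 0, 0, 1], [0, 0, 0, 0, 0, 0, 1]]}}

```text
time: 9.28
tool_pos: [0.585, 0.2014, 0.2296]
tool_rot: [-3.138, 0.0, 1.65]
contact_force: [-4.8, -1.1, -4.3]
opening: 0.0216
```

>>> {"api": "send_rows", "payload": {"series": [[0, 0, 0.003, 0, 0, 0, 1], [0, 0, 0, 0, 0, 0, 1]]}}

```text
time: 9.45
tool_pos: [0.5854, 0.2014, 0.2267]
tool_rot: [-3.139, 0.0, 1.65]
contact_force: [-5.0, 0.5, -3.8]
opening: 0.0216
```

>>> {"api": "send_rows", "payload": {"series": [[0, 0, 0.003, 0, 0, 0, 1], [0, 0, 0, 0, 0, 0, 1]]}}

```text
time: 9.62
tool_pos: [0.586, 0.2014, 0.2241]
tool_rot: [-3.14, 0.0, 1.65]
contact_force: [-3.8, 0.6, -3.1]
opening: 0.0217
```

>>> {"api": "send_rows", "payload": {"series": [[0, 0, 0.003, 0, 0, 0, 1], [0, 0, 0, 0, 0, 0, 1]]}}

```text
time: 9.78
tool_pos: [0.5863, 0.2013, 0.2211]
tool_rot: [-3.141, 0.0, 1.65]
contact_force: [-3.3, 1.0, -3.4]
opening: 0.0213
```

>>> {"api": "send_rows", "payload": {"series": [[0, 0, 0.002, 0, 0, 0, 1], [0, 0, 0, 0, 0, 0, 1]]}}

```text
time: 9.95
tool_pos: [0.5865, 0.2013, 0.2192]
tool_rot: [-3.141, 0.0, 1.65]
contact_force: [-3.0, 0.7, -4.0]
opening: 0.0219
```

```bash
python3 look.py a6 145 185 50
```

```text
{'time': 9.95, 'tool_pos': array([0.5865, 0.2013, 0.2192]), 'tool_rot': array([-3.1415e+00,  2.0000e-04,  1.6497e+00]), 'contact_force': array([-3.007 ,  0.658 , -4.0219]), 'torque': array([-0.0175,  0.4382, -0.031 ]), 'opening': 0.021903987531054957}
```

View pics/a6.png

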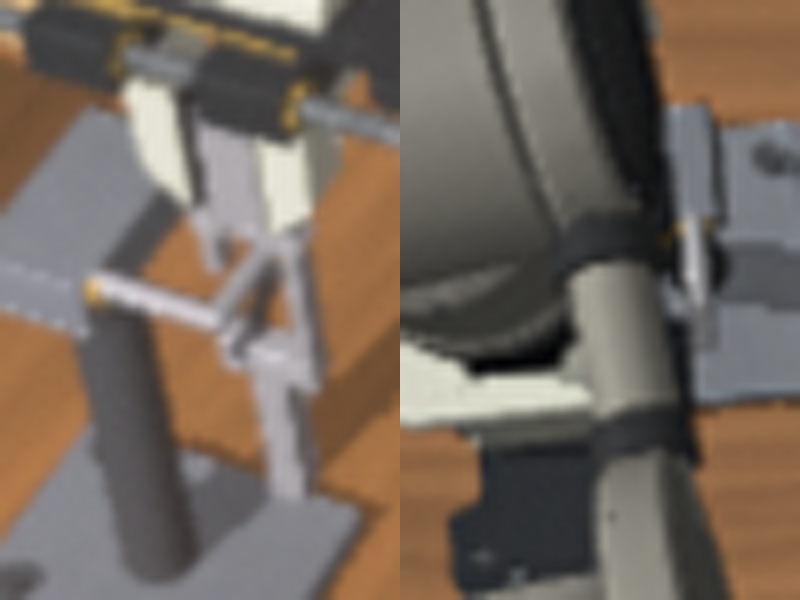

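>>> {"api": "send_rows", "payload": {"series": [[0, 0, 0.002, 0, 0, 0, 1], [0, 0, 0, 0, 0, 0, 1]]}}

```text
time: 10.22
tool_pos: [0.5868, 0.2013, 0.2173]
tool_rot: [3.141, 0.0, 1.65]
contact_force: [0.9, -0.6, -1.9]
opening: 0.0216
```

>>> {"api": "send_rows", "payload": {"series": [[0, 0, 0.002, 0, 0, 0, 1], [0, 0, 0, 0, 0, 0, 1]]}}

```text
time: 10.38
tool_pos: [0.5872, 0.2014, 0.216]
tool_rot: [3.139, -0.0, 1.65]
contact_force: [-0.3, 0.2, -3.6]
opening: 0.0217
```

>>> {"api": "send_rows", "payload": {"series": [[0, 0, 0.001, 0, 0, 0, 1], [0, 0, 0, 0, 0, 0, 1]]}}

```text
time: 10.55
tool_pos: [0.5868, 0.2014, 0.2149]
tool_rot: [3.141, 0.0, 1.65]
contact_force: [-0.3, -0.0, -2.4]
opening: 0.0216
```

```bash
python3 look.py a7 145 185 50
```

```text
{'time': 10.55, 'tool_pos': array([0.5868, 0.2014, 0.2149]), 'tool_rot': array([3.1406, 0.    , 1.6497]), 'contact_force': array([-0.3152, -0.0081, -2.4255]), 'torque': array([-0.0023, -0.1468,  0.0277]), 'opening': 0.021623858644899723}
```

View pics/a7.png

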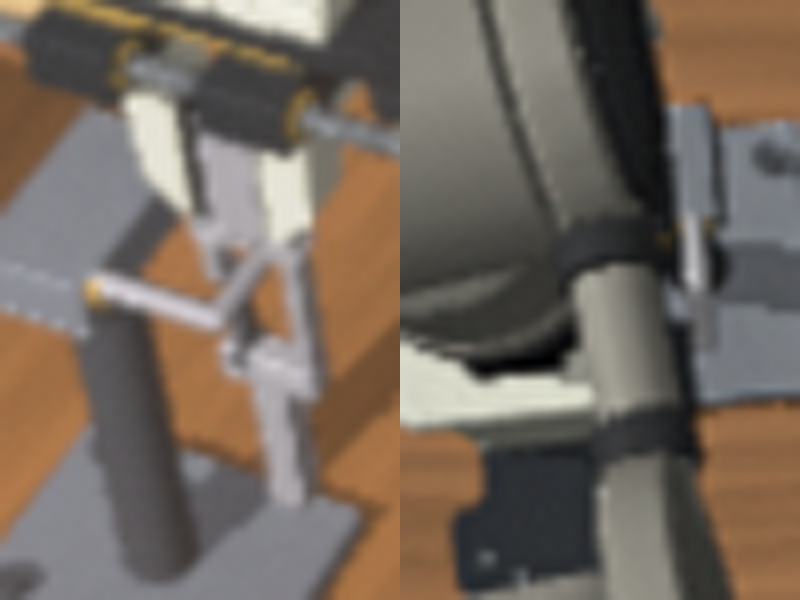

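>>> {"api": "send_rows", "payload": {"series": [[0, 0, 0.002, 0, 0, 0, 1], [0, 0, 0, 0, 0, 0, 1], [0, 0, 0, 0, 0, 0, 1]]}}

```text
time: 10.9
tool_pos: [0.5863, 0.2013, 0.2125]
tool_rot: [-3.141, 0.0, 1.65]
contact_force: [-0.5, 0.3, -3.1]
opening: 0.0218
```

>>> {"api": "send_rows", "payload": {"series": [[0, -0.004, 0, 0, 0, 0, 1], [0, -0.004, 0, 0, 0, 0, 1], [0, 0, 0, 0, 0, 0, 1]]}}

```text
time: 11.15
tool_pos: [0.5778, 0.2008, 0.2128]
tool_rot: [-3.141, 0.0, 1.65]
contact_force: [0.1, 0.4, -1.4]
opening: 0.021
```

>>> {"api": "send_rows", "payload": {"series": [[0, -0.003, 0, 0, 0, 0, 1], [0, -0.003, 0, 0, 0, 0, 1], [0, 0, 0, 0, 0, 0, 1]]}}

```text
time: 11.4
tool_pos: [0.572, 0.2003, 0.2129]
tool_rot: [-3.142, 0.0, 1.65]
contact_force: [-0.7, -0.5, -1.6]
opening: 0.0216
```

>>> {"api": "send_rows", "payload": {"series": [[0, -0.002, 0, 0, 0, 0, 1], [0, -0.002, 0, 0, 0, 0, 1], [0, 0, 0, 0, 0, 0, 1]]}}

```text
time: 11.65
tool_pos: [0.5682, 0.2, 0.2128]
tool_rot: [-3.142, 0.0, 1.65]
contact_force: [0.4, 0.8, -1.5]
opening: 0.0218
```

>>> {"api": "send_rows", "payload": {"series": [[0, -0.002, 0, 0, 0, 0, 1], [0, 0, 0, 0, 0, 0, 1]]}}

```text
time: 11.82
tool_pos: [0.5662, 0.1998, 0.2127]
tool_rot: [-3.142, 0.0, 1.65]
contact_force: [1.0, 0.9, -1.1]
opening: 0.0216
```

>>> {"api": "send_rows", "payload": {"series": [[0, -0.0015, 0, 0, 0, 0, 1], [0, 0, 0, 0, 0, 0, 1]]}}

```text
time: 11.98
tool_pos: [0.5657, 0.1997, 0.2128]
tool_rot: [3.14, -0.0, 1.65]
contact_force: [4.8, 1.1, -3.4]
opening: 0.0218
```

Stop reached; now raise the tug gently to about 10 N.

>>> {"api": "send_rows", "payload": {"series": [[0, -0.001, 0, 0, 0, 0, 1], [0, 0, 0, 0, 0, 0, 1]]}}

```text
time: 12.15
tool_pos: [0.5655, 0.1997, 0.2129]
tool_rot: [3.138, -0.0, 1.65]
contact_force: [7.3, 0.9, -5.4]
opening: 0.0218
```

>>> {"api": "send_rows", "payload": {"series": [[0, -0.0005, 0, 0, 0, 0, 1], [0, 0, 0, 0, 0, 0, 1]]}}

```text
time: 12.32
tool_pos: [0.5654, 0.1997, 0.2129]
tool_rot: [3.137, -0.0, 1.649]
contact_force: [8.9, 1.5, -5.8]
opening: 0.0222
```

>>> {"api": "send_rows", "payload": {"series": [[0, -0.0005, 0, 0, 0, 0, 1], [0, 0, 0, 0, 0, 0, 1], [0, 0, 0, 0, 0, 0, 1]]}}

```text
time: 12.57
tool_pos: [0.5654, 0.1997, 0.2129]
tool_rot: [3.136, -0.0, 1.649]
contact_force: [10.2, 2.9, -6.4]
opening: 0.0219
```

```bash
python3 look.py a8 145 185 50
```

```text
{'time': 12.5667, 'tool_pos': array([0.5654, 0.1997, 0.2129]), 'tool_rot': array([ 3.1360e+00, -4.0000e-04,  1.6494e+00]), 'contact_force': array([10.2495,  2.942 , -6.3619]), 'torque': array([ 0.288 , -2.127 ,  0.0317]), 'opening': 0.02189755970887352}
```

View pics/a8.png

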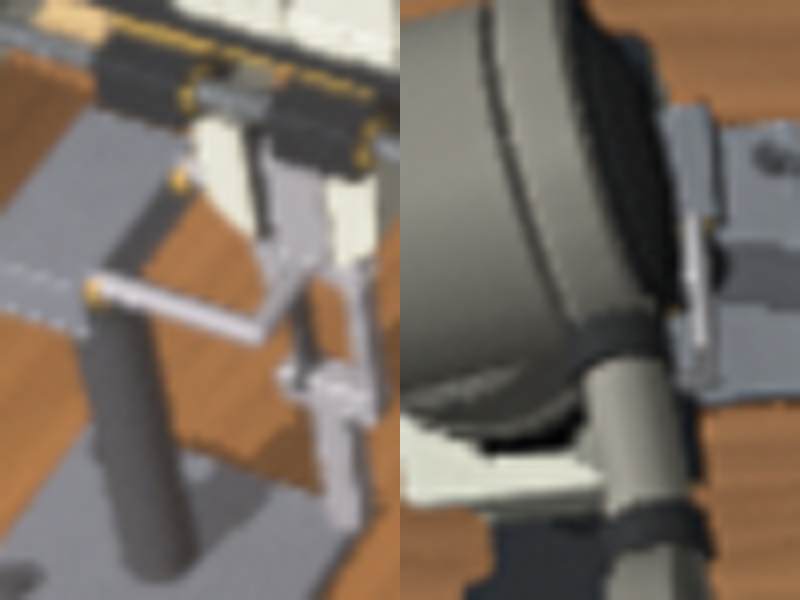

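>>> {"api": "send_rows", "payload": {"series": [[0, 0, 0, 0, 0, 0, 1], [0, 0, 0, 0, 0, 0, 1]]}}

```text
time: 12.83
tool_pos: [0.5654, 0.1997, 0.2129]
tool_rot: [3.136, -0.0, 1.649]
contact_force: [10.0, 2.0, -5.4]
opening: 0.0219
```

>>> {"api": "send_rows", "payload": {"series": [[0, 0.002, 0, 0, 0, 0, 1], [0, 0.002, 0, 0, 0, 0, 1], [0, 0.003, 0, 0, 0, 0, 1], [0, 0.002, 0, 0, 0, 0, 1], [0, 0, 0, 0, 0, 0, 1]]}}

```text
time: 13.25
tool_pos: [0.572, 0.2001, 0.2125]
tool_rot: [-3.141, 0.0, 1.65]
contact_force: [-0.5, 0.4, -1.7]
opening: 0.022
```

>>> {"api": "send_rows", "payload": {"series": [[0, 0, 0.001, 0, 0, 0, 1], [0, 0, 0, 0, 0, 0, 1], [0, 0, 0, 0, 0, 0, 1]]}}

```text
time: 13.5
tool_pos: [0.5717, 0.2002, 0.2116]
tool_rot: [-3.141, 0.0, 1.65]
contact_force: [0.5, -0.6, -2.3]
opening: 0.0215
```

>>> {"api": "send_rows", "payload": {"series": [[0, 0, 0.001, 0, 0, 0, 1], [0, 0, 0, 0, 0, 0, 1]]}}

```text
time: 13.67
tool_pos: [0.5718, 0.2002, 0.2105]
tool_rot: [-3.141, 0.0, 1.65]
contact_force: [0.1, 0.0, -1.3]
opening: 0.0212
```

>>> {"api": "send_rows", "payload": {"series": [[0, 0, 0.001, 0, 0, 0, 1], [0, 0, 0, 0, 0, 0, 1]]}}

```text
time: 13.83
tool_pos: [0.5718, 0.2002, 0.2095]
tool_rot: [-3.141, 0.0, 1.65]
contact_force: [-0.0, 0.2, -2.3]
opening: 0.022
```

>>> {"api": "send_rows", "payload": {"series": [[0, 0, 0.001, 0, 0, 0, 1], [0, 0, 0, 0, 0, 0, 1]]}}

```text
time: 14.0
tool_pos: [0.5719, 0.2002, 0.2085]
tool_rot: [-3.141, 0.0, 1.65]
contact_force: [-0.3, -0.2, -1.4]
opening: 0.0217
```

>>> {"api": "send_rows", "payload": {"series": [[0, 0, 0.0005, 0, 0, 0, 1], [0, 0, 0, 0, 0, 0, 1]]}}

```text
time: 14.17
tool_pos: [0.5719, 0.2002, 0.2081]
tool_rot: [-3.141, 0.0, 1.65]
contact_force: [-0.0, 0.0, -2.4]
opening: 0.0214
```

>>> {"api": "send_rows", "payload": {"series": [[0, 0, 0.001, 0, 0, 0, 1], [0, 0, 0, 0, 0, 0, 1]]}}

```text
time: 14.33
tool_pos: [0.5721, 0.2002, 0.2074]
tool_rot: [3.141, 0.0, 1.65]
contact_force: [0.5, -0.6, -0.8]
opening: 0.0218
```

>>> {"api": "send_rows", "payload": {"series": [[0, 0, 0.001, 0, 0, 0, 1], [0, 0, 0, 0, 0, 0, 1]]}}

```text
time: 14.5
tool_pos: [0.5724, 0.2003, 0.2072]
tool_rot: [3.14, -0.0, 1.65]
contact_force: [-0.5, -1.3, 3.4]
opening: 0.0219
```

```bash
python3 look.py a9 145 185 50
```

```text
{'time': 14.5, 'tool_pos': array([0.5724, 0.2003, 0.2072]), 'tool_rot': array([ 3.1397e+00, -1.0000e-04,  1.6498e+00]), 'contact_force': array([-0.5079, -1.2694,  3.377 ]), 'torque': array([-0.0742,  0.0056, -0.0369]), 'opening': 0.021861633510720253}
```

View pics/a9.png

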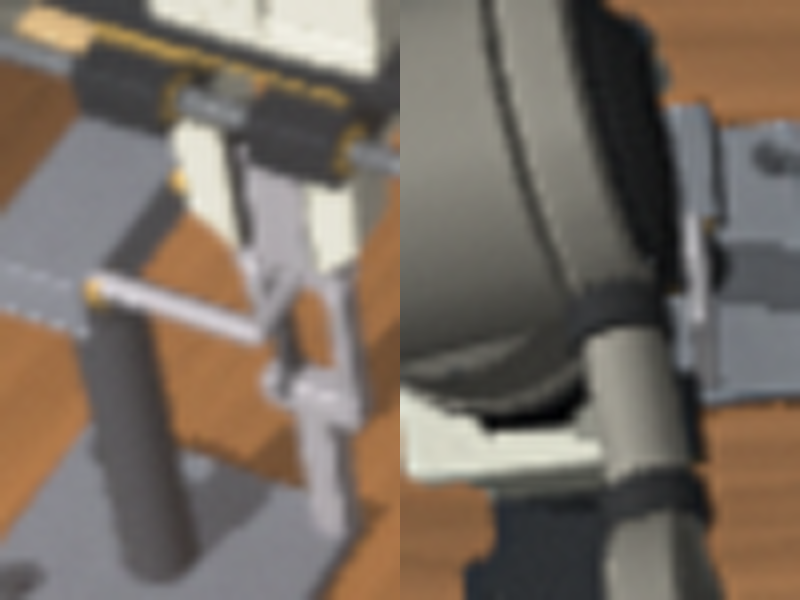

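>>> {"api": "send_rows", "payload": {"series": [[0, 0, -0.0008, 0, 0, 0, 1], [0, 0, 0, 0, 0, 0, 1]]}}

```text
time: 14.77
tool_pos: [0.5724, 0.2003, 0.2072]
tool_rot: [3.14, -0.0, 1.65]
contact_force: [1.4, -0.6, 1.8]
opening: 0.0217
```

>>> {"api": "send_rows", "payload": {"series": [[0, 0, 0, 0, 0, 0, 0.75], [0, 0, 0, 0, 0, 0, 0.7], [0, 0, 0, 0, 0, 0, 0.6], [0, 0, 0, 0, 0, 0, 0.6], [0, 0, 0, 0, 0, 0, 0.6]], "newtons": 20}}

```text
time: 15.18
tool_pos: [0.5718, 0.2002, 0.2067]
tool_rot: [-3.141, 0.0, 1.65]
contact_force: [-0.3, 0.2, 0.3]
opening: 0.0365
```

>>> {"api": "send_rows", "payload": {"series": [[0, 0, 0, 0, 0, 0, 0.4], [0, 0, 0, 0, 0, 0, 0.4], [0, 0, 0, 0, 0, 0, 0.4], [0, 0, 0, 0, 0, 0, 0.4], [0, 0, 0, 0, 0, 0, 0.4]]}}

```text
time: 15.6
tool_pos: [0.572, 0.2002, 0.207]
tool_rot: [-3.142, 0.0, 1.65]
contact_force: [-0.9, 0.2, -0.2]
opening: 0.0549
```

```bash
python3 look.py b1 145 185 50
```

```text
{'time': 15.6, 'tool_pos': array([0.572 , 0.2002, 0.207 ]), 'tool_rot': array([-3.1416e+00,  1.0000e-04,  1.6498e+00]), 'contact_force': array([-0.9057,  0.1776, -0.166 ]), 'torque': array([-0.0199, -0.1234, -0.028 ]), 'opening': 0.05487100879700646}
```

View pics/b1.png

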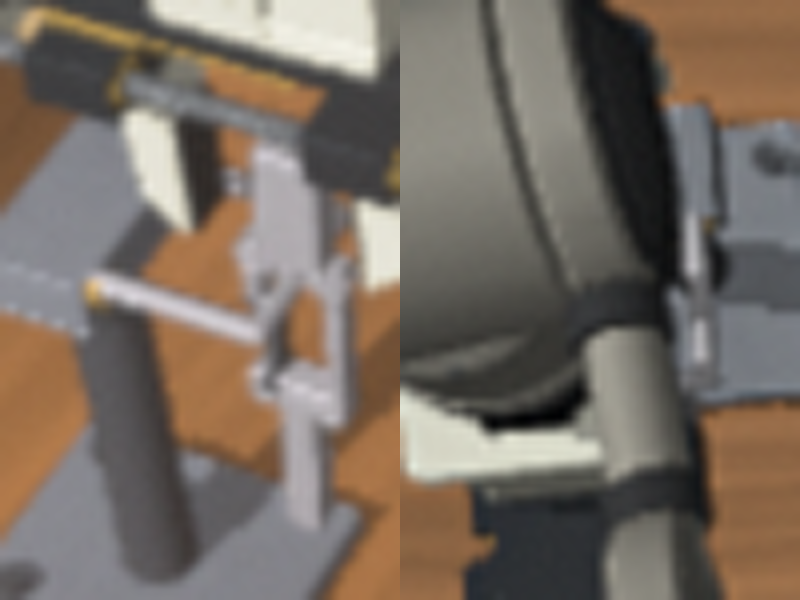

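The key hangs on the bar through its roof, gate shut at about (275,330). The fingers are clear on both sides of the tab at (285,200). Withdrawing straight up.

>>> {"api": "send_rows", "payload": {"series": [[0, 0, -0.01, 0, 0, 0, 0.3], [0, 0, -0.02, 0, 0, 0, 0.3], [0, 0, -0.03, 0, 0, 0, 0.3], [0, 0, -0.03, 0, 0, 0, 0.3], [0, 0, -0.03, 0, 0, 0, 0.3]]}}

```text
time: 16.12
tool_pos: [0.5717, 0.2002, 0.3292]
tool_rot: [3.141, 0.0, 1.65]
contact_force: [0.1, 0.0, 0.8]
opening: 0.0642
```

>>> {"api": "send_rows", "payload": {"series": [[0, -0.04, -0.02, 0, 0, 0, 0.3], [0, -0.04, 0, 0, 0, 0, 0.3], [0, -0.04, 0, 0, 0, 0, 0.3], [0, 0, 0, 0, 0, 0, 0.3], [0, 0, 0, 0, 0, 0, 0.3]]}}

```text
time: 16.53
tool_pos: [0.4535, 0.191, 0.3473]
tool_rot: [3.139, -0.0, 1.651]
contact_force: [1.3, 0.3, 0.5]
opening: 0.0642
```

```bash
python3 look.py b2 145 185 50
```

```text
{'time': 16.5333, 'tool_pos': array([0.4535, 0.191 , 0.3473]), 'tool_rot': array([ 3.1395e+00, -2.0000e-04,  1.6507e+00]), 'contact_force': array([1.3179, 0.2747, 0.4876]), 'torque': array([-0.0079, -0.1339, -0.0133]), 'opening': 0.06417198810341584}
```

>>> {"api": "send_rows", "payload": {"series": [[0, 0, 0, 0, 0, 0, 0.3], [0, 0, 0, 0, 0, 0, 0.3], [0, 0, 0, 0, 0, 0, 0.3], [0, 0, 0, 0, 0, 0, 0.3], [0, 0, 0, 0, 0, 0, 0.3]]}}

```text
time: 17.05
tool_pos: [0.4554, 0.191, 0.3453]
tool_rot: [-3.141, 0.0, 1.65]
contact_force: [0.1, -0.5, -0.0]
opening: 0.0644
```

```bash
python3 look.py b3 145 185 50; python3 - <<'E'
import cv2,numpy as np
cv2.imwrite("pics/b23.png",np.hstack([cv2.imread("pics/b2.png")[:,:400],cv2.imread("pics/b3.png")[:,:400]]))
E
```

```text
{'time': 17.05, 'tool_pos': array([0.4554, 0.191 , 0.3453]), 'tool_rot': array([-3.1410e+00,  2.0000e-04,  1.6496e+00]), 'contact_force': array([ 0.11  , -0.5015, -0.0295]), 'torque': array([-0.0425, -0.1011, -0.0018]), 'opening': 0.06436583195472217}
```

View pics/b23.png

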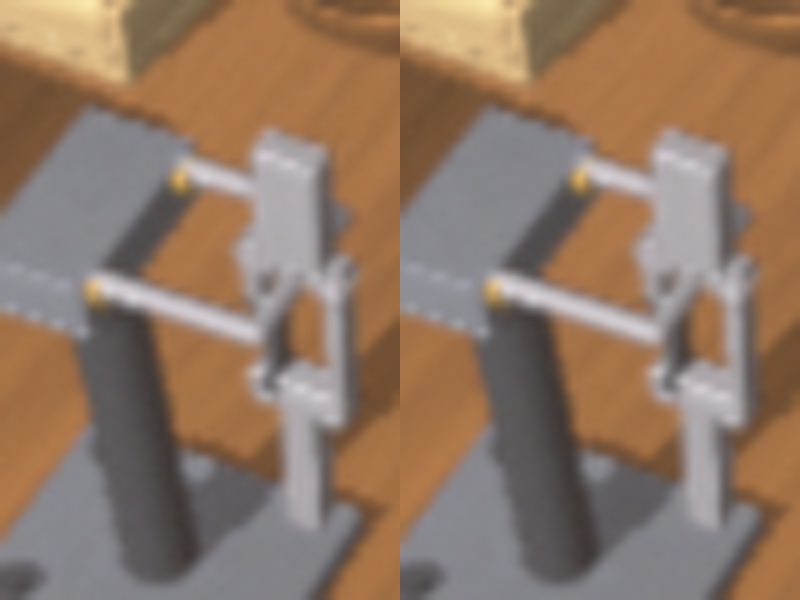

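View pics/b3.png

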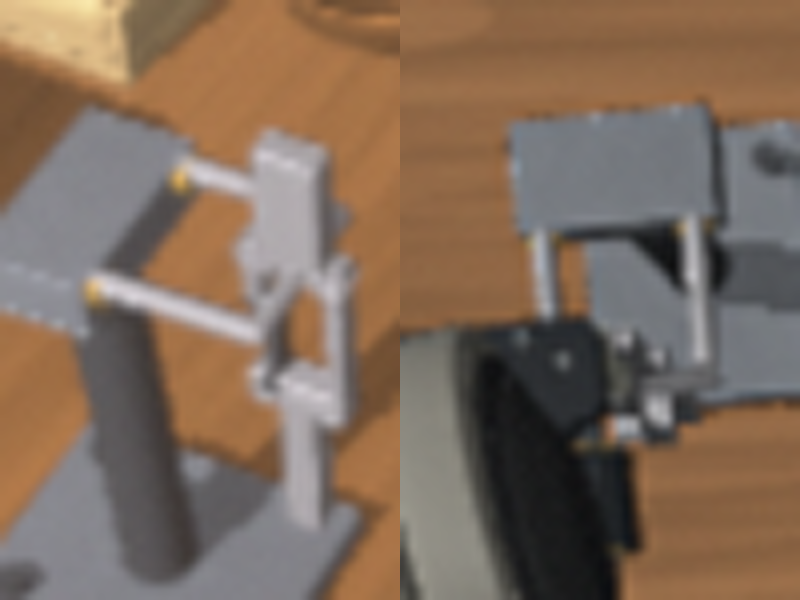

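>>> {"api": "send_rows", "payload": {"series": [[0, 0, 0, 0, 0, 0, 0.3], [0, 0, 0, 0, 0, 0, 0.3], [0, 0, 0, 0, 0, 0, 0.3], [0, 0, 0, 0, 0, 0, 0.3]]}}

```text
time: 17.48
tool_pos: [0.455, 0.191, 0.3457]
tool_rot: [3.142, 0.0, 1.65]
contact_force: [0.0, -0.1, -1.1]
opening: 0.0644
```

```bash
python3 look.py b4 145 185 50; python3 - <<'E'
from h import *
a=[load("side_"+t)["color"].astype(np.float32)[195:255,165:195] for t in ("b2","b3","b4")]
g=[x.mean(2) for x in a]
for x in g[:2]: print("shift",cv2.phaseCorrelate(x,g[2])[0],abs(x-g[2]).max())
s=load("side_b4"); d0=load("side0")
cv2.imwrite("pics/full.png",np.hstack([cv2.resize(cv2.cvtColor(x["color"],cv2.COLOR_RGB2BGR),(400,300)) for x in (d0,s)]))
E
```

```text
{'time': 17.4833, 'tool_pos': array([0.455 , 0.191 , 0.3457]), 'tool_rot': array([3.1415e+00, 1.0000e-04, 1.6499e+00]), 'contact_force': array([ 0.0111, -0.0858, -1.0752]), 'torque': array([-0.017 , -0.1449, -0.0252]), 'opening': 0.06437256046848641}
shift (-0.006327408890754782, -0.02772841458043729) 3.3333282
shift (-0.0296416647126172, 0.01612610760851041) 4.666664
```

View pics/full.png

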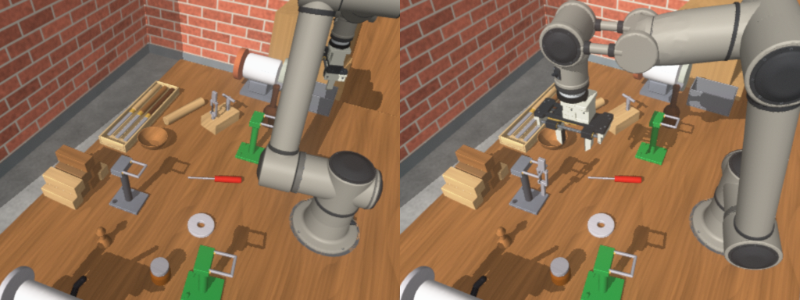

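The before and after pictures match for every bystander in view. The key hangs on the grey post at about (541,175) and is still: it moved less than 0.05 px over 1 s.

```bash
python3 -c "
from cell import workorder
print(workorder.hand_in())"
```

```text
the job is handed in; nothing more can be done
None
```

I drew the hooked key out of the block and snapped it onto the grey post's eye. I then tugged it straight back and left it hanging there, let go, and handed the job in at about 17.5 s of the 61 s. `hand_in()` gives no verdict.

- **Pressing on:** the eye slid back about 12 mm to its stop, and the gate then took up to about 9 N. Lowering the key about 25 mm let the bar past the gate. The sideways force then fell to about 0 N, and the picture showed the gate shut.
- **Tug:** the wrist read 7 to 10 N straight back for about 0.6 s, about 11 N in all with the other axes. The largest load I read on the eye, once the key's weight was taken off, was about 11 N, well under 20 N.
- **Last checks:** the bar is in the hook's roof, the gate looks shut and nothing touches the key. It moved less than 0.05 pixel over the last second. I put its tilt at about 0.05 rad by eye. No bystander that I could see in the last picture had moved; I compared them by eye only.

Two things disagreed with what I expected:
- **Gate force:** it ran a few newtons above the stated 2.5 to 6 N. I think the bar met the gate somewhat below mid-mouth.
- **Sideways tug reading:** during the tug the wrist also showed about 4 N downward that I cannot explain.

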